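# Third hand at the mounting jig

## Robot

A 6-joint arm with a two-finger parallel gripper is mounted at the origin on a cart in front of the work surface, level with it; the furniture and walls round the work are solid. World frame = base frame: x ahead of the robot, y to its left, z up, the work surface at z = 0. Lengths are in m, angles in rad, forces in N, time in s.
With the tool pointing down it reaches from about 0.4 to 0.925 m from the base axis. Payload 3.4 kg.
Tool frame: the origin (TCP) lies on the front face of the gripper's body, between the roots of the fingers; the fingertips stand 73 mm ahead of it and the grasp point (between the pads) lies 54 mm ahead of it; x points along the fingers, y is the direction in which the jaws open and shut, and the axes are right-handed (so a half turn about x gives the same grasp; the last joint's range is limited). The gripper opens to 85 mm and grips with 20 to 120 N. Pads are 22 mm wide; open, the fingers measure 114 mm over their backs; the gripper's body (76 mm by 85 mm) begins 54 mm behind the grasp point. The pads swing forward as they close: fully open they stand 13 mm farther back than shut.
Start: joints at [-1.27, 0.307, 1.506, -0, 1.328, -0.073], TCP at [0.21, -0.535, 0.304] pointing down, gripper open.
Joint ranges: [-3.12, 3.12], [-1.05, 2.28], [0.14, 2.33], [-1.42, 4.57], [0.1, 2.73], [-2.68, 2.68]. Speed limits (rad/s): [2.57, 2.57, 3.14, 3.14, 3.14, 3.14].

## Interface

Orientations are given as a unit quaternion [w, x, y, z].
In Python, from station import * gives the robot as it stands.
- The arm moves only by the tool send_rows, never from a script. Its arguments are lists of equal length, an entry for each row: "delta_pos": the shift along the tool's x, y, z as a fraction of full scale, a list of three; "delta_rot": the turn, a rotation vector about the tool's x, y, z as a fraction of full scale, a list of three; "gripper": the opening in per cent of the stroke, from 0 (shut) to 100 (fully open). A call has 1 to 5 rows; each row is the pose to reach, as a shift and turn from the pose commanded when the call began, along the tool's axes at that moment; what a row does not reach only later rows make up. Full scale, the value 1, is 0.12 m for a shift and pi/2 rad for a turn. A row lasts 1/12 s, in which the tool goes at most 41.7 mm and 7.16 degrees, less where a joint would pass 70% of its speed; a pose out of reach is approached as far as the arm can. A call with a number of a shift or a turn outside -1 to 1 is refused whole. A call with a gripper value outside its range is refused whole. The fingers move at their own pace and stop on an object; the grip force is fixed at half the most. Time passes only in rows, so rows that repeat a pose let the fingers close. It gives the time, the measured TCP pose, the force and the opening at its end, in the units of the state.
- state(): the state, without advancing time (a new reading comes with each control period).
- camera(name): name is "scene" or "side" or "wrist"; returns a dict with "pixels" (400x640x3 uint8, blue, green, red), "fx", "fy", "cx", "cy" (pixels), "k1" (the pictures are not rectified: a ray, as slopes to the right and down, at radius r is drawn at 1 + k1 r^2 times it, then the intrinsics apply), "pose" (4x4, takes a point from camera to world coordinates). Camera axes: x right, y down, z forward; pixel columns grow to the right and rows downward; lengths in m; the calibration is good to about 2 mm. A picture is of the moment at which its call begins. There is no depth.
- finish_job(): hands the job in, once; it reports no verdict.
Trained networks look in the newest picture that a camera, given by its name, has taken for a name from the list of things; names that differ only in an ending like _2 or _b are one class to them, and where a whole thing is asked for, a point or a joint stands for the part that bears it (a point fixed in the world has none). Each returns a list of dicts, best first, with "conf" (0 to 1); they miss things now and then, are a little off and sometimes report something else, mostly with a low value. They report only what shows in the picture. A call takes as long as a camera call.
- spot_in(camera, query): "centre" ([x, y, z] in m, in world coordinates, good to about 4 mm: the middle of the surface that is visible of it).
- place_of(camera, query): "centre" ([x, y, z] in m, in world coordinates, good to about 4 mm: a listed point, or the origin of a listed thing).
The state is a dict: "time": time; "qpos": joint angles; "dq": joint speeds; "tau": joint torques, N m; "ee_pos": TCP position; "tcp_rot": TCP orientation; "ft_force": force on the tool from outside, world axes, zero at the start; "moment": the same for the moment, N m; "width": finger opening in m.
Only numpy, scipy, OpenCV 4.12 (cv2) and the standard library are available. Lean on these libraries where they do the work, as an engineer would, in place of code of your own. Each camera call takes 0.05 s, during which the arm holds its last target.

## Task

Wake, zero and start the jig's force readout by pressing the console keys one at a time, each fully down and let up again, in the order green, yellow, blue, while nothing touches the sprung red stop plate. Then lay the wooden plinth flat on the jig's bed and press one of its short ends squarely and centrally against the stop plate with about 10 N, so that the plate is pushed back about 10 mm (its pointer in the green band) and never to its end stop; hold it steadily there for a colleague who will screw it, and finish while still holding it pressed, without letting go. Leave the glue bottle, grey stone fragment and fossil vertebra where they stand.

Things in the scene. Friction and masses are not known exactly. Their poses are not given: they have to be found in the camera images.
- plinth_centre (a point): centre (half-way up, 17 mm above its underside) of the loose wooden plinth, a block 70 mm long (its own x), 50 mm wide (its own y) and 34 mm high with a thin brass plate and four dark holes on top; about 0.2 kg. It starts lying flat on the table
- bed_centre (a point): centre of the top face of the fixed jig's aluminium bed, which is 200 mm long (its x), 120 mm wide (its y), its top 18 mm above the table on four rubber feet; x points from the open near end to the dark steel fence at the far end. The bed is free from x = -100 to +45 mm (the stop plate at rest); two dark lines 53 mm apart show the centred lane for the plinth. The fence and a white scale rail (y = 45 to 57 mm, x = 44 to 78 mm) rise to 36 mm above the bed
- plate_face (a point): centre of the near face of the red sprung stop plate, 70 mm wide and 30 mm high, 17 mm above the bed (same height as the plinth's centre when that lies on the bed); its x is the direction of pressing, away from the face into the plate, same as the bed's x; at rest it lies 45 mm in +x from bed_centre. It moves with the plate
- stop_plate (a joint): how far the stop plate has been pushed back, m: 0 at rest, 0.020 at its end stop; the spring gives 1 N per mm. The pointer on the plate stands over the green band from 6 to 14 mm
- key_green (a joint): travel of the green key, m: 0 up, 0.006 fully down (takes 5 N); springs back
- key_yellow (a joint): travel of the yellow key, same as green
- key_blue (a joint): travel of the blue key, same as green
- key_green_top (a point): centre of the top of the round green key cap (28 mm across) on the grey console (56 x 152 mm, 26 mm high; round black key housings 44 mm across rise to 38 mm above the table); pressed straight down. The three keys stand in a row 48 mm apart, in any order, 48 mm above the table
- key_yellow_top (a point): centre of the top of the yellow key cap
- key_blue_top (a point): centre of the top of the blue key cap
- glue: white glue bottle, 40 mm across, 123 mm tall, loose, origin at the centre of its underside; leave alone
- vertebra: brown fossil vertebra, 70 x 75 x 38 mm, loose, origin at the middle of its underside; leave alone
- fragment: grey stone fragment, 34 x 50 x 22 mm, loose on the table behind the jig, origin at the middle of its underside; leave alone

How it is judged:
By the outcome, as a careful person would: the job done as asked, in the order asked, and still so for the second after the job is handed in, while the arm keeps its last pose, push and grip.
It also fails if it takes over 51 s, if anything falls off the work surface, if the arm or the gripper's body presses on something with over 40 N, if the wrist force passes 120 N, or if a joint passes its speed limit or range.

## Working session

There is one attempt and no reset: what is moved stays moved. The work goes in short steps, Python scripts to look and compute and a tool call to move; the robot and the scene stay as the last step left them, time stands still between calls to the robot, and variables do not carry over. Pictures are saved under pics/ and viewed, and the job is handed in when it is done.

Besides the shell and the picture viewer there is one more tool, called by a JSON object that holds its "op" and its "data", one argument or row to a line. send_rows: Moves the arm, as the interface text tells. Shift numbers are shares of 0.12 m and turn numbers shares of pi/2 rad, none past 1 either way. Its arguments: {"type":"object","properties":{"delta_pos":{"type":"array"},"delta_rot":{"type":"array"},"gripper":{"type":"array"}},"required":["delta_pos","delta_rot","gripper"]}

```bash
ls; mkdir -p pics; python3 - <<'E'
from station import *
import cv2
print(state())
for n in ["scene","side"]:
    c=camera(n); cv2.imwrite(f"pics/{n}0.png",c["pixels"]); print(n,c["pose"].round(3).tolist() if hasattr(c["pose"],'round') else c["pose"],c["fx"],c["cx"],c["cy"],c["k1"])
    for q in ["plinth_centre","bed_centre","plate_face","key_green_top","key_yellow_top","key_blue_top","glue","vertebra","fragment"]:
        r=place_of(n,q)
        print(q,[( [round(v,4) for v in d["centre"]],round(d["conf"],2)) for d in r[:2]])
print(state()["time"])
E
```

```text
pics
{'time': 0.0, 'qpos': array([-1.27046490e+00,  3.07568569e-01,  1.50769088e+00,  1.38228355e-05,
        1.32840220e+00, -7.34817614e-02]), 'dq': array([0.00023385, 0.00029644, 0.00065073, 0.00056258, 0.00064272,
       0.00039904]), 'tau': array([ 5.03411320e-04, -4.57550597e+01, -2.51916271e+01, -5.50634559e-04,
        1.30253937e-02,  2.40805882e-06]), 'ee_pos': array([ 0.2097963 , -0.53475933,  0.30297683]), 'tcp_rot': array([-0.1306662 , -0.6947134 , -0.13212088,  0.69486956]), 'ft_force': array([ 0.50721531, -0.63262744, -0.82623543]), 'moment': array([-0.00765499,  0.01709642,  0.01231153]), 'width': 0.08547173694120949}
scene [[-0.707, -0.317, 0.632, -0.066], [-0.707, 0.33, -0.625, 0.588], [-0.01, -0.889, -0.458, 0.541], [0.0, 0.0, 0.0, 1.0]] 440.71963604327254 317.12498910835836 196.74837827114268 -0.05164312922835783
plinth_centre [([0.6488, -0.1878, 0.018], 0.57)]
bed_centre [([0.5746, 0.1072, 0.0182], 0.9)]
plate_face [([0.6159, 0.1008, 0.0336], 0.95), ([0.6497, -0.1849, 0.0172], 0.45)]
key_green_top [([0.65, -0.1861, 0.0184], 0.65), ([0.4214, -0.3139, 0.0501], 0.45
[... 214 characters left out ...]
5)]
fragment [([0.7621, 0.0416, -0.0046], 0.62)]
side [[0.966, -0.154, 0.208, 0.405], [-0.259, -0.58, 0.772, -0.738], [0.002, -0.8, -0.6, 0.599], [0.0, 0.0, 0.0, 1.0]] 397.59214255936314 316.73677478500275 197.42473974726082 -0.07236165644008902
plinth_centre [([0.6458, -0.1811, 0.0201], 0.95)]
bed_centre [([0.5739, 0.1079, 0.0192], 0.72)]
plate_face [([0.6176, 0.0984, 0.0359], 0.5)]
key_green_top [([0.5752, 0.1071, 0.0177], 0.6), ([0.4227, -0.3122, 0.0486], 0.46)]
key_yellow_top [([0.4358, -0.2199, 0.048], 0.59)]
key_blue_top [([0.4301, -0.2672, 0.049], 0.73)]
glue [([0.773, -0.1167, 0.0062], 0.74)]
vertebra [([0.7518, 0.1942, 0.0023], 0.77)]
fragment [([0.7643, 0.0406, -0.0016], 0.66)]
1.0
```

View pics/scene0.png

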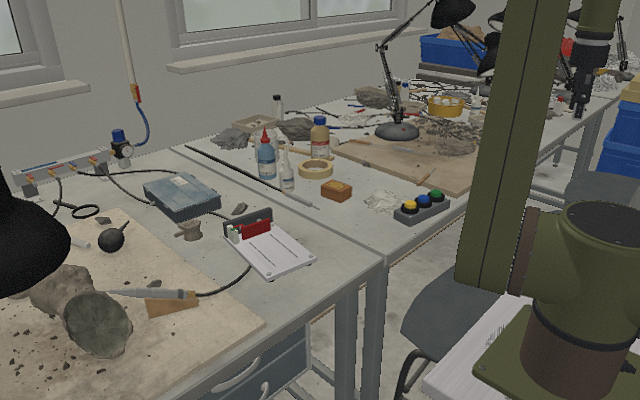

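View pics/side0.png

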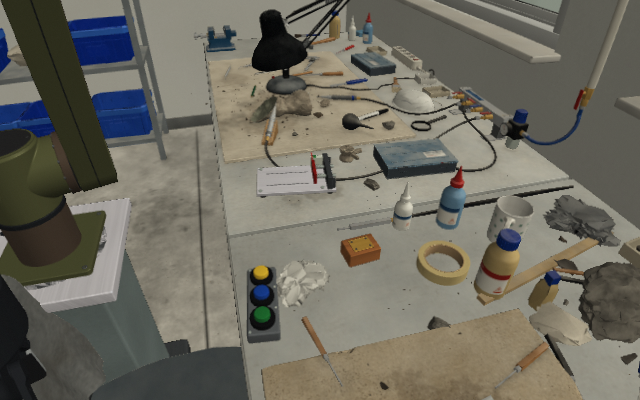

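```bash
python3 - <<'E'
import cv2
s=cv2.imread("pics/scene0.png"); d=cv2.imread("pics/side0.png")
def crop(im,x,y,w,h,f,n): cv2.imwrite(n,cv2.resize(im[y:y+h,x:x+w],None,fx=f,fy=f,interpolation=cv2.INTER_CUBIC))
crop(s,215,195,110,90,7,"pics/a1.png")
crop(s,310,165,150,70,5,"pics/a2.png")
crop(d,245,145,110,60,7,"pics/a3.png")
crop(d,240,225,150,120,5,"pics/a4.png")
E
```

```text
(no output)
```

View pics/a1.png

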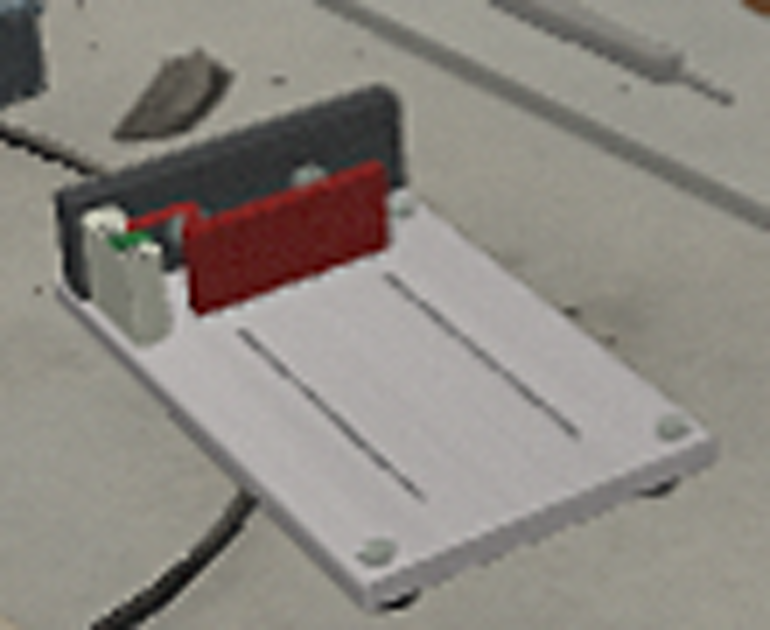

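View pics/a3.png

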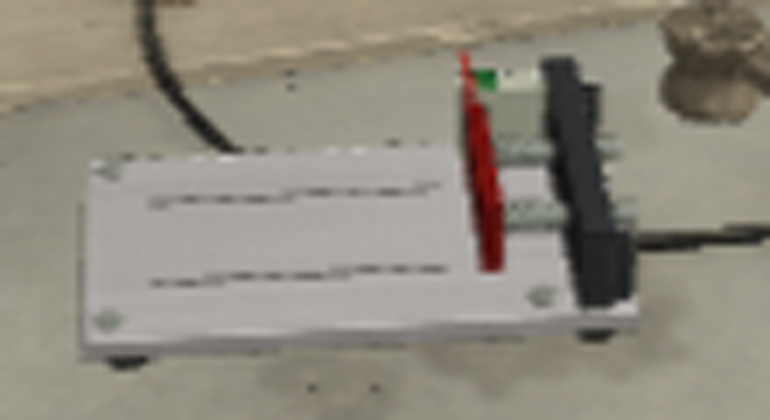

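View pics/a4.png

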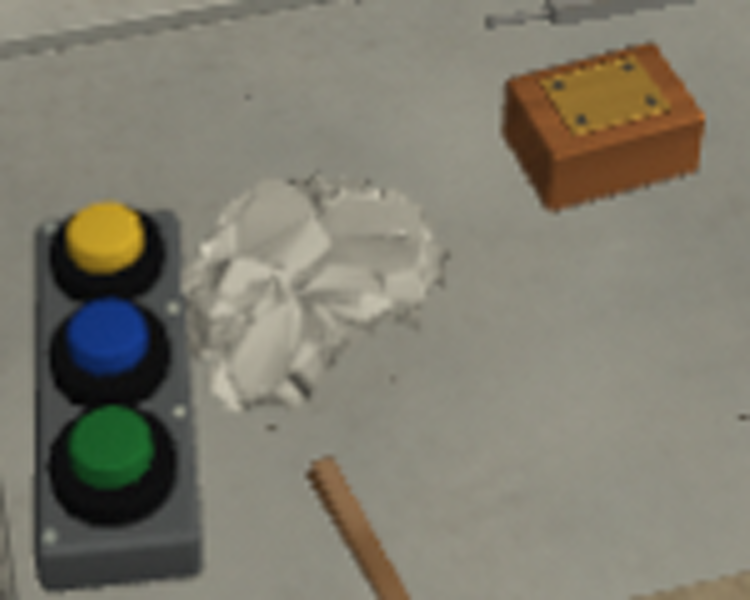

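View pics/a2.png

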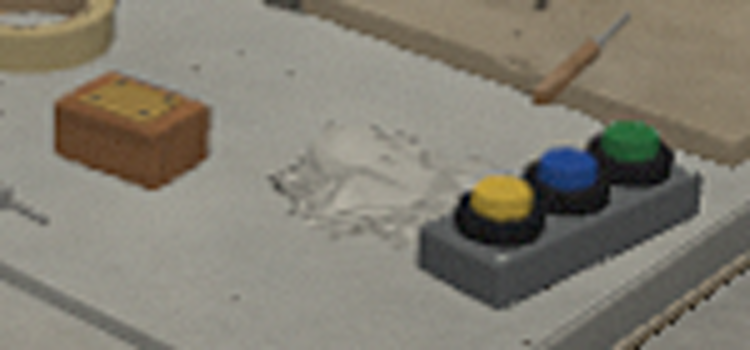

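```bash
cat > h.py <<'E'
import numpy as np, cv2, pickle, os
from scipy.optimize import least_squares
from scipy.spatial.transform import Rotation as R
def unproj(c,uv,z):
    K=np.array([[c["fx"],0,c["cx"]],[0,c["fy"],c["cy"]],[0,0,1.]])
    p=cv2.undistortPoints(np.array(uv,float).reshape(-1,1,2),K,np.array([c["k1"],0,0,0,0.])).reshape(-1,2)
    # invert exactly: (1+k1 r^2) model = cv2 model
    T=np.array(c["pose"]); d=np.c_[p,np.ones(len(p))]@T[:3,:3].T; o=T[:3,3]
    return (o+d*((z-o[2])/d[:,2])[:,None])
def up(pts,f,x,y): return (np.array(pts,float)+.5)/f-.5+np.array([x,y])
def quat(q): return R.from_quat([q[1],q[2],q[3],q[0]])
def fit(model,obs,x0=None):
    # model Nx2 local, obs Nx2 world
    f=lambda p: (model@np.array([[np.cos(p[2]),np.sin(p[2])],[-np.sin(p[2]),np.cos(p[2])]])+p[:2]-obs).ravel()
    r=least_squares(f,x0,loss='soft_l1',f_scale=.003); return r.x,f(r.x).reshape(-1,2)
E
python3 - <<'E'
from station import *
from h import *
S=camera("scene");D=camera("side")
np.set_printoptions(precision=4,suppress=True)
pickle.dump({k:{a:b for a,b in c.items()} for k,c in (("S",S),("D",D))},open("cams.pkl","wb"))
m=np.array([[-100,60],[-100,-60],[100,60]])/1e3
o1=unproj(S,up([(363,583),(716,440),(60,290)],7,215,195),.018)
m2=np.array([[-100,60],[-100,-60],[100,-60]])/1e3
o2=unproj(D,up([(91,162),(84,347),(636,325)],7,245,145),.018)
for mm,o in ((m,o1),(m2,o2),(np.r_[m,m2],np.r_[o1,o2])):
    p,r=fit(mm,o[:,:2],[.574,.107,-.18]); print("bed",p,np.degrees(p[2]),(r*1e3).round(1).tolist())
l=unproj(S,up([(240,330),(425,500),(388,275),(578,437)],7,215,195),.018)
l2=unproj(D,up([(152,204),(438,186),(150,284),(446,268)],7,245,145),.018)
for q in (l,l2):
    print(q[:,:2], "ang",[np.degrees(np.arctan2(*(a-b)[1::-1])) for a,b in ((q[1],q[0]),(q[3],q[2]))], "mid",q.mean(0))
# bed lines in bed frame
# plinth
# scene corners: back,right,front,left
a=unproj(S,up([(115,72),(210,107),(152,137),(57,104)],5,310,165),.034)
b=unproj(D,up([(505,83),(653,44),(703,118),(553,156)],5,240,225),.034)
print(a[:,:2],a.mean(0)); print(b[:,:2],b.mean(0))
for q in(a,b):
  e=[q[(i+1)%4]-q[i] for i in range(4)]; print([(np.linalg.norm(v),np.degrees(np.arctan2(v[1],v[0]))) for v in e])
kd=unproj(D,up([(105,228),(108,326),(111,433)],5,240,225),.048)
ks=unproj(S,up([(503,192),(568,162),(631,136)],5,310,165),.048)
print(kd,ks)
s=state();Q=quat(s["tcp_rot"]);print(s["time"],Q.as_matrix())
E
```

```text
bed [ 0.5716  0.1095 -0.1501] -8.601948811007805 [[-3.9, 2.0], [-0.4, -1.5], [8.0, -0.3]]
bed [ 0.5736  0.1018 -0.1911] -10.951353240700241 [[0.5, -1.0], [-2.7, 0.9], [1.8, 0.1]]
bed [ 0.5728  0.1051 -0.1747] -10.006929175071216 [[-0.9, -0.3], [-0.3, -3.3], [10.2, -7.3], [-1.6, 0.9], [-2.8, 2.4], [2.2, 4.8]]
[[0.6117 0.1282]
 [0.5027 0.1452]
 [0.6035 0.0755]
 [0.4943 0.0938]] ang [np.float64(171.10611332634625), np.float64(170.5022028800094)] mid [0.553  0.1107 0.018 ]
[[0.5045 0.1454]
 [0.6122 0.1296]
 [0.4954 0.0933]
 [0.6019 0.0756]] ang [np.float64(-8.305896043752643), np.float64(-9.441253425331746)] mid [0.5535 0.111  0.018 ]
[[ 0.6777 -0.2073]
 [ 0.6117 -0.2101]
 [ 0.61   -0.1629]
 [ 0.6724 -0.1569]] [ 0.643  -0.1843  0.034 ]
[[ 0.6098 -0.1691]
 [ 0.6778 -0.1624]
 [ 0.6813 -0.2097]
 [ 0.6154 -0.2143]] [ 0.646  -0.1889  0.034 ]
[(np.float64(0.06605038438704113), np.float64(-177.5848435071525)), (np.float64(0.04719253098916434), np.float64(92.1010429375474)), (np.float64(0.06270717172452578), np.float64(5.497374046395973)), (np.float64(0.05066311492324501), np.float64(-83.99159923039868))]
[(np.float64(0.06831395713987438), np.float64(5.627497700056966)), (np.float64(0.047433954925379135), np.float64(-85.78470050984505)), (np.float64(0.06605770873363859), np.float64(-176.01749277170944)), (np.float64(0.04553689790510103), np.float64(97.02988394585886))]
[[ 0.4367 -0.2201  0.048 ]
 [ 0.4306 -0.2669  0.048 ]
 [ 0.4245 -0.313   0.048 ]] [[ 0.4321 -0.2145  0.048 ]
 [ 0.4271 -0.2624  0.048 ]
 [ 0.42   -0.3083  0.048 ]]
1.1 [[-0.      0.3651 -0.931 ]
 [ 0.     -0.931  -0.3651]
 [-1.     -0.     -0.    ]]
```

```bash
cat >> h.py <<'E'
def down(yaw):  # jaw axis y along heading 'yaw' (deg), tool x down
    y=np.array([np.cos(np.radians(yaw)),np.sin(np.radians(yaw)),0]); x=np.array([0,0,-1.]); return R.from_matrix(np.c_[x,y,np.cross(x,y)])
def goal(s,pos,rot=None):
    Q=quat(s["tcp_rot"]); d=Q.inv().apply(np.array(pos)-s["ee_pos"])/.12
    r=(Q.inv()*rot).as_rotvec()/(np.pi/2) if rot is not None else np.zeros(3)
    print("dpos",d.round(4),"drot",r.round(4),"t",round(s["time"],2))
E
python3 - <<'E'
from station import *
from h import *
s=state(); goal(s,[.4225,-.312,.140],down(-68.6)); y=quat(s["tcp_rot"]).as_matrix()[:,1]; print(np.degrees(np.arctan2(y[1],y[0])))
E
```

```text
dpos [ 1.3658 -1.0857 -2.3286] drot [ 0.0002 -0.      0.    ] t 1.1
-68.58433454091187
```

{"op": "send_rows", "data": {
  "delta_pos": [
    [0.1,-0.15,-0.25],
    [0.25,-0.3,-0.5],
    [0.4,-0.45,-0.8],
    [0.5,-0.5,-1],
    [0.5,-0.5,-1]
  ],
  "delta_rot": [
    [0,0,0],
    [0,0,0],
    [0,0,0],
    [0,0,0],
    [0,0,0]
  ],
  "gripper": [0,0,0,0,0]
}}

```text
time: 1.52
ee_pos: [0.3016, -0.4306, 0.2412]
tcp_rot: [0.13, 0.695, 0.135, -0.694]
ft_force: [-0.9, 0.0, 0.6]
width: 0.0257
```

{"op": "send_rows", "data": {
  "delta_pos": [
    [0.1,-0.1,-0.25],
    [0.2,-0.25,-0.5],
    [0.35,-0.4,-0.75],
    [0.5,-0.5,-1],
    [0.5,-0.5,-1]
  ],
  "delta_rot": [
    [0,0,0],
    [0,0,0],
    [0,0,0],
    [0,0,0],
    [0,0,0]
  ],
  "gripper": [0,0,0,0,0]
}}

```text
time: 1.93
ee_pos: [0.3911, -0.3316, 0.1814]
tcp_rot: [-0.131, -0.694, -0.135, 0.695]
ft_force: [-0.3, -0.3, 0.0]
width: 0.0001
```

```bash
python3 - <<'E'
from station import *
from h import *
s=state(); goal(s,[.4225,-.312,.140],down(-68.6)); print(s["ee_pos"],s["width"],s["ft_force"])
c=camera("wrist");cv2.imwrite("pics/w1.png",c["pixels"]);print(c["pose"])
for q in ["key_green_top","key_yellow_top","key_blue_top"]:
    print(q,[( [round(v,4) for v in d["centre"]],round(d["conf"],2)) for d in place_of("wrist",q)[:2]])
E
```

```text
dpos [ 0.345  -0.0531 -0.3034] drot [ 0.0024 -0.      0.0036] t 1.93
[ 0.39108202 -0.33155595  0.18135769] 0.00013038086167133466 [-0.32865839 -0.26840639  0.04829813]
[[ 0.36782983 -0.88648574 -0.28079218  0.46194696]
 [-0.92987857 -0.35234324 -0.10573592 -0.30191541]
 [-0.00520184  0.29999545 -0.95392645  0.25212325]
 [ 0.          0.          0.          1.        ]]
key_green_top [([0.4198, -0.3138, 0.051], 0.95)]
key_yellow_top [([0.437, -0.2179, 0.0505], 0.83)]
key_blue_top [([0.4298, -0.2633, 0.0488], 0.69)]
```

View pics/w1.png

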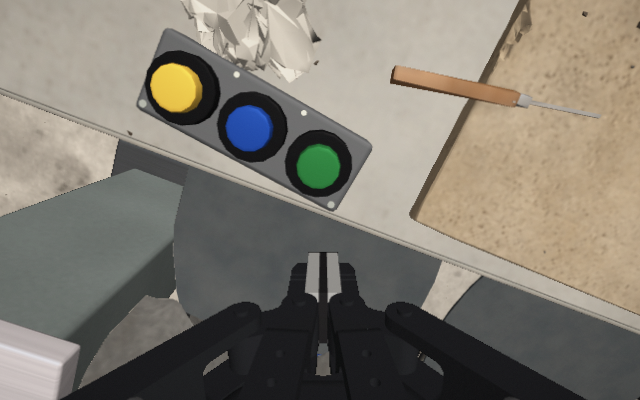

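```bash
python3 - <<'E'
from station import *
from h import *
s=state(); c=camera("wrist"); print(unproj(c,[(176,87),(249,127.5),(319,166)],.048).round(4))
goal(s,[.4220,-.3130,.130],down(-68.6))
E
```

```text
[[ 0.4363 -0.225   0.048 ]
 [ 0.4296 -0.272   0.048 ]
 [ 0.4231 -0.3199  0.048 ]]
dpos [ 0.4543 -0.09   -0.3243] drot [ 0.0003  0.     -0.0011] t 2.13
```

{"op": "send_rows", "data": {
  "delta_pos": [
    [0.1,-0.03,-0.1],
    [0.2,-0.06,-0.2],
    [0.3,-0.09,-0.32],
    [0.4,-0.09,-0.32],
    [0.4,-0.09,-0.32]
  ],
  "delta_rot": [
    [0,0,0],
    [0,0,0],
    [0,0,0],
    [0,0,0],
    [0,0,0]
  ],
  "gripper": [0,0,0,0,0]
}}

```text
time: 2.6
ee_pos: [0.4205, -0.3124, 0.1349]
tcp_rot: [-0.131, -0.694, -0.131, 0.695]
ft_force: [-0.2, -0.4, -0.6]
width: -0.0001
```

```bash
python3 - <<'E'
from station import *
from h import *
c=camera("wrist");s=state();cv2.imwrite("pics/w2.png",c["pixels"])
goal(s,[.4220,-.3130,.121],down(-68.6))
pickle.dump(c,open("w2.pkl","wb"))
E
```

```text
dpos [ 0.1223  0.0069 -0.0104] drot [-0.0006  0.0006  0.0006] t 2.65
```

View pics/w2.png

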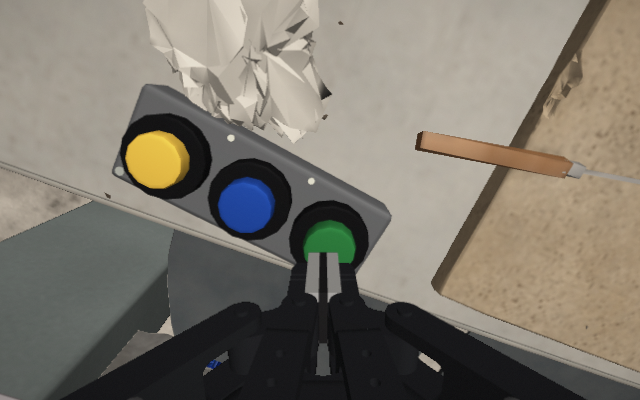

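```bash
python3 - <<'E'
from h import *
c=pickle.load(open("w2.pkl","rb"))
print(unproj(c,[(156,159),(246,205),(330,245)],.048).round(4))
E
```

```text
[[ 0.4378 -0.2187  0.048 ]
 [ 0.4315 -0.2655  0.048 ]
 [ 0.4266 -0.312   0.048 ]]
```

{"op": "send_rows", "data": {
  "delta_pos": [
    [0.06,0.0,-0.02],
    [0.1,0.0,-0.02],
    [0.13,0.0,-0.02],
    [0.15,0,-0.02],
    [0.16,0,-0.02]
  ],
  "delta_rot": [
    [0,0,0],
    [0,0,0],
    [0,0,0],
    [0,0,0],
    [0,0,0]
  ],
  "gripper": [0,0,0,0,0]
}}

```text
time: 3.07
ee_pos: [0.4236, -0.3117, 0.1169]
tcp_rot: [0.132, 0.695, 0.131, -0.695]
ft_force: [-0.7, -1.3, 4.2]
width: 0.0001
```

{"op": "send_rows", "data": {
  "delta_pos": [
    [0.01,0,0],
    [0.02,0,0],
    [0.02,0,0]
  ],
  "delta_rot": [
    [0,0,0],
    [0,0,0],
    [0,0,0]
  ],
  "gripper": [0,0,0]
}}

```text
time: 3.32
ee_pos: [0.4236, -0.3116, 0.1147]
tcp_rot: [0.132, 0.695, 0.131, -0.695]
ft_force: [-2.6, -2.2, 4.4]
width: 0.0001
```

{"op": "send_rows", "data": {
  "delta_pos": [
    [0.01,0,0],
    [0.02,0,0],
    [0.02,0,0]
  ],
  "delta_rot": [
    [0,0,0],
    [0,0,0],
    [0,0,0]
  ],
  "gripper": [0,0,0]
}}

```text
time: 3.57
ee_pos: [0.4236, -0.3116, 0.1143]
tcp_rot: [0.132, 0.695, 0.131, -0.695]
ft_force: [-5.8, -0.5, 21.6]
width: 0.0001
```

{"op": "send_rows", "data": {
  "delta_pos": [
    [-0.1,0,0],
    [-0.2,0,0],
    [-0.22,0,0],
    [-0.22,0,0]
  ],
  "delta_rot": [
    [0,0,0],
    [0,0,0],
    [0,0,0],
    [0,0,0]
  ],
  "gripper": [0,0,0,0]
}}

```text
time: 3.9
ee_pos: [0.424, -0.311, 0.1389]
tcp_rot: [0.132, 0.695, 0.131, -0.694]
ft_force: [-0.0, 0.3, 0.1]
width: -0.0001
```

{"op": "send_rows", "data": {
  "delta_pos": [
    [0,-0.2,-0.1],
    [0,-0.45,-0.25],
    [0,-0.68,-0.38],
    [0,-0.68,-0.38],
    [0,-0.68,-0.38]
  ],
  "delta_rot": [
    [0,0,0],
    [0,0,0],
    [0,0,0],
    [0,0,0],
    [0,0,0]
  ],
  "gripper": [0,0,0,0,0]
}}

```text
time: 4.32
ee_pos: [0.4356, -0.2164, 0.1374]
tcp_rot: [-0.132, -0.694, -0.133, 0.695]
ft_force: [0.8, -1.5, 0.6]
width: 0.0003
```

```bash
python3 - <<'E'
from station import *
from h import *
s=state()
goal(s,[.4365,-.2185,.1165],down(-68.6)); print(s["ft_force"])
c=camera("wrist");s=state();cv2.imwrite("pics/w3.png",c["pixels"])
for q in ["key_yellow_top","key_blue_top"]:
    print(q,[( [round(v,4) for v in d["centre"]],round(d["conf"],2)) for d in place_of("wrist",q)[:2]])
E
```

```text
dpos [ 0.1741  0.0191 -0.0006] drot [0.0022 0.0009 0.0013] t 4.32
[ 0.7966331  -1.47501961  0.60899177]
key_yellow_top [([0.4349, -0.2183, 0.0492], 0.74)]
key_blue_top [([0.4288, -0.2666, 0.0488], 0.7), ([0.4271, -0.3106, 0.0492], 0.65)]
```

View pics/w3.png

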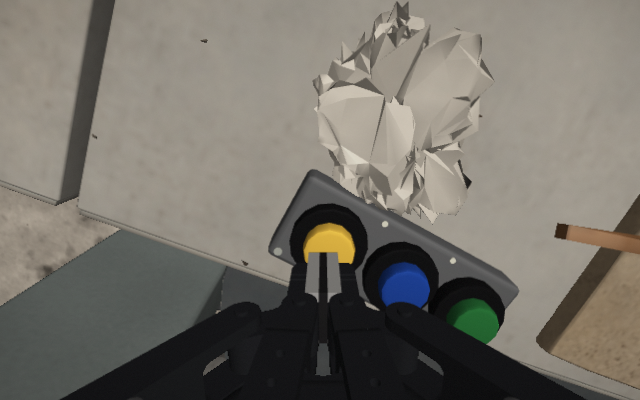

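{"op": "send_rows", "data": {
  "delta_pos": [
    [0.08,0.02,0],
    [0.12,0.02,0],
    [0.15,0.02,0],
    [0.17,0.02,0],
    [0.18,0.02,0]
  ],
  "delta_rot": [
    [0,0,0],
    [0,0,0],
    [0,0,0],
    [0,0,0],
    [0,0,0]
  ],
  "gripper": [0,0,0,0,0]
}}

```text
time: 4.88
ee_pos: [0.437, -0.2214, 0.1163]
tcp_rot: [-0.131, -0.695, -0.131, 0.695]
ft_force: [-1.8, -1.6, 4.1]
width: -0.0001
```

{"op": "send_rows", "data": {
  "delta_pos": [
    [0.01,0,0],
    [0.02,0,0],
    [0.03,0,0],
    [0.04,0,0],
    [0.04,0,0]
  ],
  "delta_rot": [
    [0,0,0],
    [0,0,0],
    [0,0,0],
    [0,0,0],
    [0,0,0]
  ],
  "gripper": [0,0,0,0,0]
}}

```text
time: 5.3
ee_pos: [0.4371, -0.2212, 0.1143]
tcp_rot: [0.132, 0.695, 0.131, -0.695]
ft_force: [-6.6, -1.1, 24.3]
width: -0.0004
```

{"op": "send_rows", "data": {
  "delta_pos": [
    [-0.1,0,0],
    [-0.2,0,0],
    [-0.22,0,0],
    [-0.22,0,0]
  ],
  "delta_rot": [
    [0,0,0],
    [0,0,0],
    [0,0,0],
    [0,0,0]
  ],
  "gripper": [0,0,0,0]
}}

```text
time: 5.63
ee_pos: [0.4376, -0.2205, 0.1389]
tcp_rot: [0.132, 0.695, 0.131, -0.694]
ft_force: [0.0, 0.6, 0.1]
width: -0.0001
```

{"op": "send_rows", "data": {
  "delta_pos": [
    [0,0.15,0.1],
    [0,0.32,0.19],
    [0,0.32,0.19],
    [0,0.32,0.19]
  ],
  "delta_rot": [
    [0,0,0],
    [0,0,0],
    [0,0,0],
    [0,0,0]
  ],
  "gripper": [0,0,0,0]
}}

```text
time: 5.97
ee_pos: [0.4297, -0.2651, 0.1375]
tcp_rot: [-0.13, -0.695, -0.131, 0.695]
ft_force: [-0.3, 0.5, 0.1]
width: -0.0
```

{"op": "send_rows", "data": {
  "delta_pos": [
    [0.08,0,0],
    [0.12,0,0],
    [0.15,0,0],
    [0.17,0,0],
    [0.18,0,0]
  ],
  "delta_rot": [
    [0,0,0],
    [0,0,0],
    [0,0,0],
    [0,0,0],
    [0,0,0]
  ],
  "gripper": [0,0,0,0,0]
}}

```text
time: 6.38
ee_pos: [0.4292, -0.2634, 0.116]
tcp_rot: [-0.131, -0.694, -0.132, 0.695]
ft_force: [-2.1, 2.2, 4.8]
width: -0.0001
```

{"op": "send_rows", "data": {
  "delta_pos": [
    [0.01,0,0],
    [0.02,0,0],
    [0.03,0,0],
    [0.04,0,0],
    [0.04,0,0]
  ],
  "delta_rot": [
    [0,0,0],
    [0,0,0],
    [0,0,0],
    [0,0,0],
    [0,0,0]
  ],
  "gripper": [0,0,0,0,0]
}}

```text
time: 6.8
ee_pos: [0.4292, -0.2635, 0.1143]
tcp_rot: [-0.131, -0.695, -0.132, 0.695]
ft_force: [-6.0, 7.8, 26.1]
width: -0.0003
```

{"op": "send_rows", "data": {
  "delta_pos": [
    [-0.1,0,0],
    [-0.25,0,0],
    [-0.4,0,0],
    [-0.5,0,0]
  ],
  "delta_rot": [
    [0,0,0],
    [0,0,0],
    [0,0,0],
    [0,0,0]
  ],
  "gripper": [0,0,0,100]
}}

```text
time: 7.13
ee_pos: [0.431, -0.2654, 0.1736]
tcp_rot: [0.132, 0.696, 0.13, -0.694]
ft_force: [-0.5, -0.3, 0.2]
width: 0.0108
```

{"op": "send_rows", "data": {
  "delta_pos": [
    [-0.05,0,-0.25],
    [-0.1,0,-0.5],
    [-0.2,0,-0.75],
    [-0.2,0,-1],
    [-0.2,0,-1]
  ],
  "delta_rot": [
    [0.05,0,0],
    [0.1,0,0],
    [0.15,0,0],
    [0.188,0,0],
    [0.188,0,0]
  ],
  "gripper": [100,100,100,100,100]
}}

```text
time: 7.55
ee_pos: [0.5483, -0.2204, 0.1975]
tcp_rot: [0.029, 0.71, 0.027, -0.703]
ft_force: [0.9, -1.2, 1.2]
width: 0.0722
```

```bash
python3 - <<'E'
from station import *
from h import *
s=state(); print(s["ee_pos"],s["ft_force"],s["width"]); goal(s,[.60,-.187,.2],down(-85.5))
y=quat(s["tcp_rot"]).as_matrix()[:,1]; print(np.degrees(np.arctan2(y[1],y[0])))
c=camera("side");cv2.imwrite("pics/s4.png",c["pixels"][130:400,200:520])
E
```

```text
[ 0.54828332 -0.22038009  0.1974809 ] [ 0.8510309  -1.21852911  1.15504543] 0.07221825549437409
dpos [-0.0176 -0.2434 -0.4517] drot [ 0.0001 -0.0059 -0.0021] t 7.55
-85.49533462904773
```

View pics/s4.png

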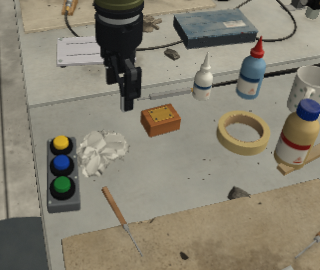

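{"op": "send_rows", "data": {
  "delta_pos": [
    [0,-0.12,-0.2],
    [0,-0.24,-0.4],
    [0,-0.24,-0.4],
    [0,-0.24,-0.4],
    [0,-0.24,-0.4]
  ],
  "delta_rot": [
    [0,0,0],
    [0,0,0],
    [0,0,0],
    [0,0,0],
    [0,0,0]
  ],
  "gripper": [100,100,100,100,100]
}}

```text
time: 8.02
ee_pos: [0.5861, -0.1886, 0.1953]
tcp_rot: [-0.028, -0.706, -0.028, 0.707]
ft_force: [0.2, -0.6, 0.2]
width: 0.0856
```

```bash
python3 - <<'E'
from station import *
from h import *
c=camera("wrist");s=state();cv2.imwrite("pics/w5.png",c["pixels"]);pickle.dump(c,open("w5.pkl","wb"))
print(place_of("wrist","plinth_centre")[:2]); print(s["ee_pos"],s["dq"].round(3),s["time"])
E
```

```text
[{'centre': [0.6479, -0.1914, 0.0187], 'conf': 0.55}]
[ 0.58588525 -0.18888864  0.19549686] [-0.009 -0.004 -0.001  0.004  0.001  0.003] 8.0667
```

View pics/w5.png

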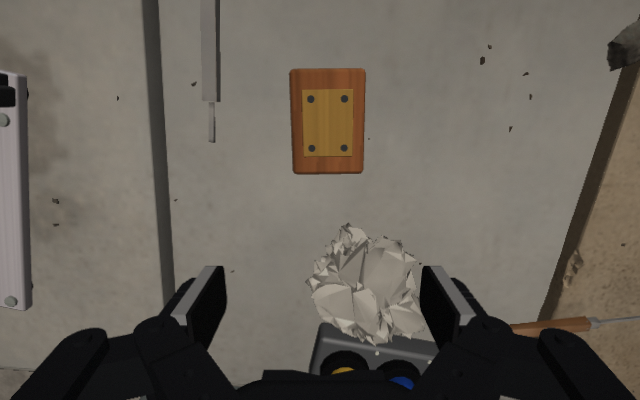

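```bash
python3 - <<'E'
from h import *
c=pickle.load(open("w5.pkl","rb"))
q=unproj(c,[(311,99),(344,99),(344.5,148),(312,148)],.034); print(q.round(4),q.mean(0))
for i,j in((3,0),(2,1),(0,1),(3,2)):
  v=q[j]-q[i];print(np.linalg.norm(v),np.degrees(np.arctan2(v[1],v[0])))
q=unproj(c,[(290,69),(365.5,69),(364,174),(293,173)],.034); print(q.round(4),q.mean(0))
for i,j in((3,0),(2,1),(0,1),(3,2)):
  v=q[j]-q[i];print(np.linalg.norm(v),np.degrees(np.arctan2(v[1],v[0])))
# camera motion rel tool & jig bed left edge
E
```

```text
[[ 0.6618 -0.1732  0.034 ]
 [ 0.6635 -0.1949  0.034 ]
 [ 0.6314 -0.1984  0.034 ]
 [ 0.6297 -0.1761  0.034 ]] [ 0.64659895 -0.18565445  0.034     ]
0.032253177966120865 5.134068416848863
0.03226763253570956 6.175335601950936
0.021799459783902415 -85.49325693971169
0.022385909574788865 -85.50018128176775
[[ 0.6792 -0.1584  0.034 ]
 [ 0.683  -0.207   0.034 ]
 [ 0.6143 -0.2139  0.034 ]
 [ 0.6111 -0.164   0.034 ]] [ 0.64692776 -0.18581193  0.034     ]
0.06829527741340694 4.632395705601719
0.0690436658582965 5.762005371657869
0.04867857154869249 -85.48824039712275
0.05004660690473695 -86.32641708348996
```

```bash
python3 - <<'E'
from station import *
from h import *
goal(state(),[.6468,-.1858,.13],down(-85)); goal(state(),[.6468,-.1858,.073],down(-85))
E
```

```text
dpos [ 0.5458  0.0131 -0.5091] drot [-0.006   0.0009  0.0001] t 8.12
dpos [ 1.0208  0.0132 -0.5098] drot [-0.006   0.0009  0.0001] t 8.12
```

{"op": "send_rows", "data": {
  "delta_pos": [
    [0.05,0,-0.2],
    [0.2,0.01,-0.4],
    [0.35,0.01,-0.51],
    [0.5,0.01,-0.51],
    [0.5,0.01,-0.51]
  ],
  "delta_rot": [
    [-0.006,0,0],
    [-0.006,0,0],
    [-0.006,0,0],
    [-0.006,0,0],
    [-0.006,0,0]
  ],
  "gripper": [100,100,100,100,100]
}}

```text
time: 8.53
ee_pos: [0.6459, -0.1848, 0.132]
tcp_rot: [-0.03, -0.704, -0.032, 0.709]
ft_force: [-1.6, -0.4, -1.2]
width: 0.0852
```

```bash
python3 - <<'E'
from station import *
from h import *
c=camera("wrist");cv2.imwrite("pics/w6.png",c["pixels"])
goal(state(),[.6468,-.1858,.073],down(-85))
E
```

```text
dpos [ 0.5046  0.0088 -0.0091] drot [-0.0001  0.0036  0.0015] t 8.58
```

View pics/w6.png

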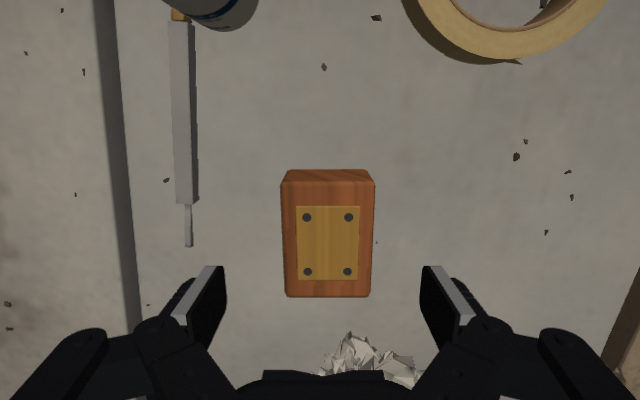

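{"op": "send_rows", "data": {
  "delta_pos": [
    [0.1,0.01,-0.01],
    [0.25,0.01,-0.01],
    [0.4,0.01,-0.01],
    [0.49,0.01,-0.01],
    [0.49,0.01,-0.01]
  ],
  "delta_rot": [
    [0,0,0],
    [0,0,0],
    [0,0,0],
    [0,0,0],
    [0,0,0]
  ],
  "gripper": [100,100,100,100,100]
}}

```text
time: 9.0
ee_pos: [0.6478, -0.1858, 0.0751]
tcp_rot: [-0.03, -0.705, -0.031, 0.708]
ft_force: [-0.5, -0.7, 0.3]
width: 0.0853
```

{"op": "send_rows", "data": {
  "delta_pos": [
    [0,0,0],
    [0,0,0],
    [0,0,0],
    [0,0,0],
    [0,0,0]
  ],
  "delta_rot": [
    [0,0,0],
    [0,0,0],
    [0,0,0],
    [0,0,0],
    [0,0,0]
  ],
  "gripper": [50,50,50,50,50]
}}

```text
time: 9.42
ee_pos: [0.6507, -0.1863, 0.0788]
tcp_rot: [0.032, 0.707, 0.031, -0.705]
ft_force: [0.1, -0.6, 4.3]
width: 0.0491
```

{"op": "send_rows", "data": {
  "delta_pos": [
    [0,0,0],
    [0,0,0],
    [0,0,0],
    [0,0,0],
    [0,0,0]
  ],
  "delta_rot": [
    [0,0,0],
    [0,0,0],
    [0,0,0],
    [0,0,0],
    [0,0,0]
  ],
  "gripper": [20,20,20,20,20]
}}

```text
time: 9.83
ee_pos: [0.6507, -0.1864, 0.0788]
tcp_rot: [0.032, 0.707, 0.031, -0.705]
ft_force: [0.1, -0.6, 6.1]
width: 0.0491
```

```bash
python3 - <<'E'
from station import *
from h import *
c=camera("wrist");s=state();cv2.imwrite("pics/w7.png",c["pixels"]);pickle.dump((c,s),open("w7.pkl","wb"))
goal(state(),[.6468,-.1858,.073],down(-85)); print(s["ft_force"],s["width"])
E
```

```text
dpos [ 0.0484 -0.0075  0.032 ] drot [ 0.0005 -0.0018 -0.001 ] t 9.88
[-0.54908344 -0.84580133  5.73359688] 0.04953948410773696
```

View pics/w7.png

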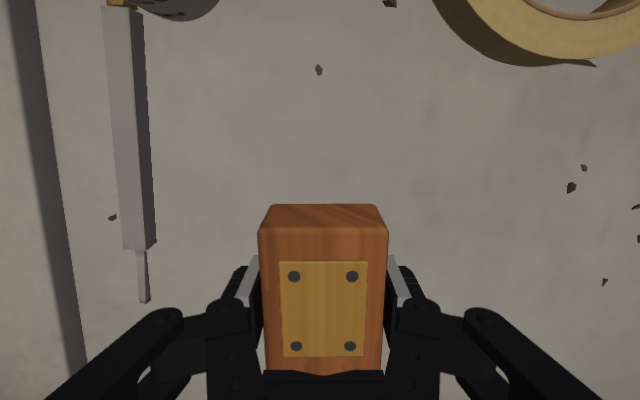

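```bash
python3 - <<'E'
from h import *
c,s=pickle.load(open("w7.pkl","rb"))
T=np.array(c["pose"]); Q=quat(s["tcp_rot"])
print("cam in tool",Q.inv().apply(T[:3,3]-s["ee_pos"]), (Q.inv()*R.from_matrix(T[:3,:3])).as_rotvec())
c5=pickle.load(open("w5.pkl","rb"))
for z in(.034,.036,.038):
  q=unproj(c,[(294,276),(352,276),(350,346),(296,346)],z); print(z,q.mean(0),Q.inv().apply(q.mean(0)-s["ee_pos"]),np.linalg.norm(q[0]-q[1]),np.linalg.norm(q[1]-q[2]))
print(Q.as_matrix(),s["qpos"],s["time"])
from station import state
s=state();print(s["ee_pos"],s["time"],s["ft_force"],s["moment"])
E
```

```text
cam in tool [-0.07078173 -0.00179433 -0.07627284] [0.98226459 0.98193992 1.33879862]
0.034 [ 0.64550871 -0.18520005  0.034     ] [ 0.0447978  -0.00167521  0.00518214] 0.02247229008177067 0.03284055452109296
0.036 [ 0.64690387 -0.18507181  0.036     ] [ 0.04280178 -0.00167727  0.00377544] 0.02208420106965825 0.032273409013672975
0.038 [ 0.64829903 -0.18494358  0.038     ] [ 0.04080576 -0.00167933  0.00236874] 0.021696112057545885 0.03170626350625298
[[ 0.00296243  0.08788734 -0.99612602]
 [-0.00127634 -0.99612924 -0.08789142]
 [-0.9999948   0.00153177 -0.00283879]] [-3.41228382e-01  6.56084599e-01  1.52078619e+00 -2.57780297e-04
  9.61503118e-01  1.14171197e+00] 9.8833
[ 0.6506853  -0.18635613  0.07881484] 9.8833 [-0.54908344 -0.84580133  5.73359688] [-0.08386095  0.11260141 -0.03534955]
```

{"op": "send_rows", "data": {
  "delta_pos": [
    [-0.02,0,0],
    [-0.04,0,0],
    [-0.04,0,0]
  ],
  "delta_rot": [
    [0,0,0],
    [0,0,0],
    [0,0,0]
  ],
  "gripper": [20,20,20]
}}

```text
time: 10.13
ee_pos: [0.6494, -0.1857, 0.082]
tcp_rot: [-0.031, -0.706, -0.031, 0.707]
ft_force: [-0.0, -0.2, -2.1]
width: 0.0486
```

{"op": "send_rows", "data": {
  "delta_pos": [
    [-0.1,0,0],
    [-0.2,0,0],
    [-0.3,0,0],
    [-0.3,0,0],
    [-0.3,0,0]
  ],
  "delta_rot": [
    [0,0,0],
    [0,0,0],
    [0,0,0],
    [0,0,0],
    [0,0,0]
  ],
  "gripper": [20,20,20,20,20]
}}

```text
time: 10.55
ee_pos: [0.6507, -0.1862, 0.1199]
tcp_rot: [0.032, 0.708, 0.031, -0.705]
ft_force: [0.8, -0.2, -1.9]
width: 0.0491
```

```bash
python3 - <<'E'
from station import *
from h import *
c=camera("wrist");s=state();cv2.imwrite("pics/w8.png",c["pixels"]);pickle.dump((c,s),open("w8.pkl","wb"))
goal(state(),[.6468,-.1858,.073],down(-85)); print(s["ee_pos"],s["ft_force"],s["width"],s["moment"])
c=camera("side");cv2.imwrite("pics/s8.png",cv2.resize(c["pixels"][100:300,250:500],None,fx=3,fy=3))
E
```

```text
dpos [ 0.3826 -0.0043  0.0269] drot [ 0.0004 -0.001  -0.0004] t 10.6
[ 0.64998538 -0.1860032   0.1189208 ] [-0.34488922 -0.47985333 -2.1554829 ] 0.04939677233496124 [-0.051096   -0.01211762 -0.0002959 ]
```

View pics/w8.png

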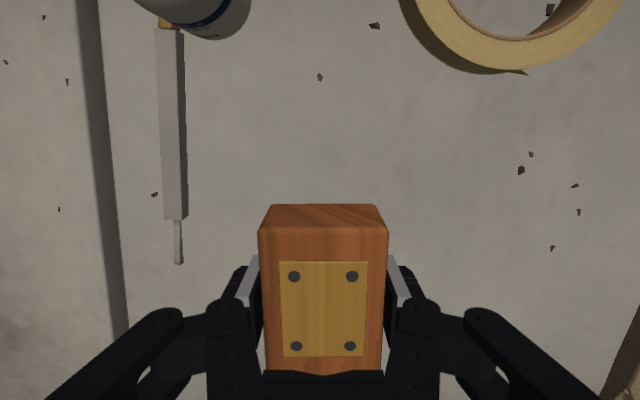

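View pics/s8.png

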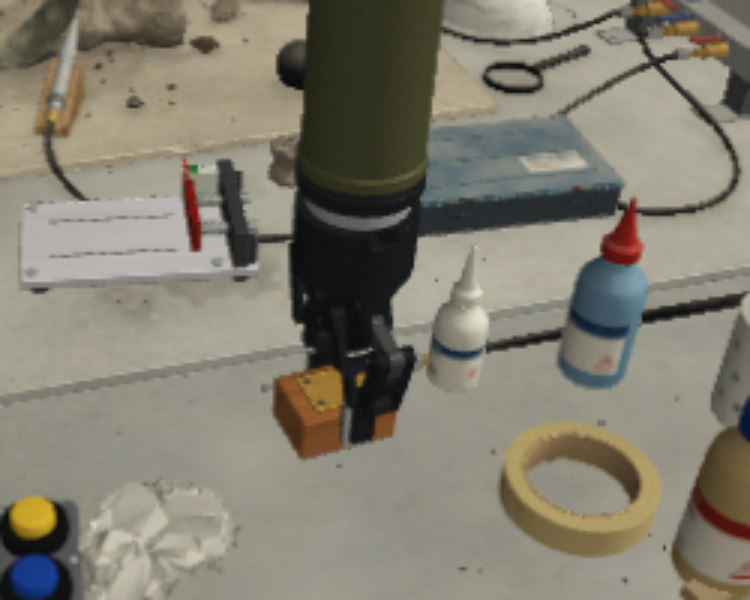

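```bash
python3 - <<'E'
from station import *
from h import *
goal(state(),[.520,.1161,.18],down(-99))
E
```

```text
dpos [-0.5155 -2.6013  0.8541] drot [ 1.56e-01 -1.00e-04 -0.00e+00] t 10.65
```

{"op": "send_rows", "data": {
  "delta_pos": [
    [-0.12,-0.1,0.05],
    [-0.25,-0.3,0.1],
    [-0.4,-0.5,0.2],
    [-0.5,-0.75,0.25],
    [-0.5,-1,0.35]
  ],
  "delta_rot": [
    [0,0,0],
    [0,0,0],
    [0,0,0],
    [0,0,0],
    [0,0,0]
  ],
  "gripper": [20,20,20,20,20]
}}

```text
time: 11.07
ee_pos: [0.599, -0.0697, 0.1802]
tcp_rot: [0.031, 0.708, 0.03, -0.704]
ft_force: [1.9, 0.1, -1.3]
width: 0.049
```

{"op": "send_rows", "data": {
  "delta_pos": [
    [0,-0.25,0.08],
    [0,-0.5,0.16],
    [0,-0.75,0.24],
    [0,-0.9,0.3],
    [0,-1,0.35]
  ],
  "delta_rot": [
    [0,0,0],
    [0,0,0],
    [0,0,0],
    [0,0,0],
    [0,0,0]
  ],
  "gripper": [20,20,20,20,20]
}}

```text
time: 11.48
ee_pos: [0.5431, 0.0478, 0.1774]
tcp_rot: [-0.031, -0.706, -0.032, 0.707]
ft_force: [0.3, 0.4, -2.9]
width: 0.0494
```

```bash
python3 - <<'E'
from station import *
from h import *
s=state(); print(s["ee_pos"])
goal(s,[.520,.1161,.18],down(-99))
E
```

```text
[0.54307005 0.04781801 0.17736987]
dpos [-0.0212 -0.584   0.1406] drot [0.1571 0.0013 0.0003] t 11.48
```

{"op": "send_rows", "data": {
  "delta_pos": [
    [0,-0.2,0.05],
    [0,-0.4,0.1],
    [0,-0.55,0.14],
    [0,-0.58,0.14],
    [0,-0.58,0.14]
  ],
  "delta_rot": [
    [0.05,0,0],
    [0.1,0,0],
    [0.155,0,0],
    [0.157,0,0],
    [0.157,0,0]
  ],
  "gripper": [20,20,20,20,20]
}}

```text
time: 11.9
ee_pos: [0.5217, 0.1143, 0.1776]
tcp_rot: [0.055, -0.705, 0.055, 0.705]
ft_force: [1.0, -0.2, -1.9]
width: 0.049
```

{"op": "send_rows", "data": {
  "delta_pos": [
    [0,0,0],
    [0,0,0]
  ],
  "delta_rot": [
    [0,0,0],
    [0,0,0]
  ],
  "gripper": [20,20]
}}

```text
time: 12.07
ee_pos: [0.5227, 0.1128, 0.1779]
tcp_rot: [-0.056, 0.705, -0.056, -0.705]
ft_force: [0.1, 0.8, -1.0]
width: 0.0488
```

```bash
python3 - <<'E'
from station import *
from h import *
c=camera("wrist");s=state();cv2.imwrite("pics/w9.png",c["pixels"]);pickle.dump((c,s),open("w9.pkl","wb"))
print(s["ee_pos"]); goal(s,[.520,.1161,.18],down(-99))
for q in("bed_centre","plate_face"): print(place_of("wrist",q)[:1])
c=camera("side");cv2.imwrite("pics/s9.png",cv2.resize(c["pixels"][100:250,200:400],None,fx=4,fy=4));pickle.dump((c,s),open("s9.pkl","wb"))
E
```

```text
[0.52259712 0.11265413 0.17783296]
dpos [-0.0181 -0.0249  0.0259] drot [-0.0012 -0.0002 -0.0003] t 12.12
[{'centre': [0.5765, 0.11, 0.0198], 'conf': 0.76}]
[{'centre': [0.6193, 0.1025, 0.0337], 'conf': 0.58}]
```

View pics/w9.png

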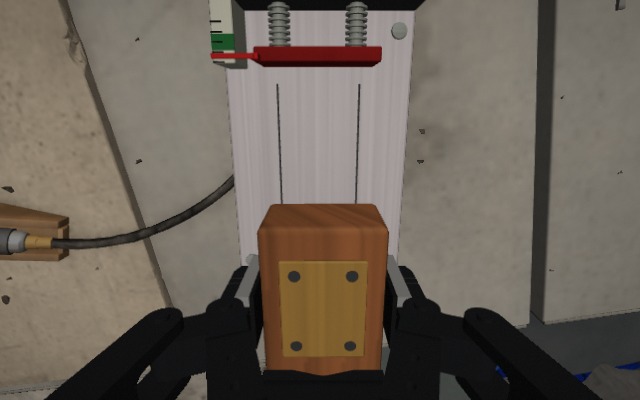

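View pics/s9.png

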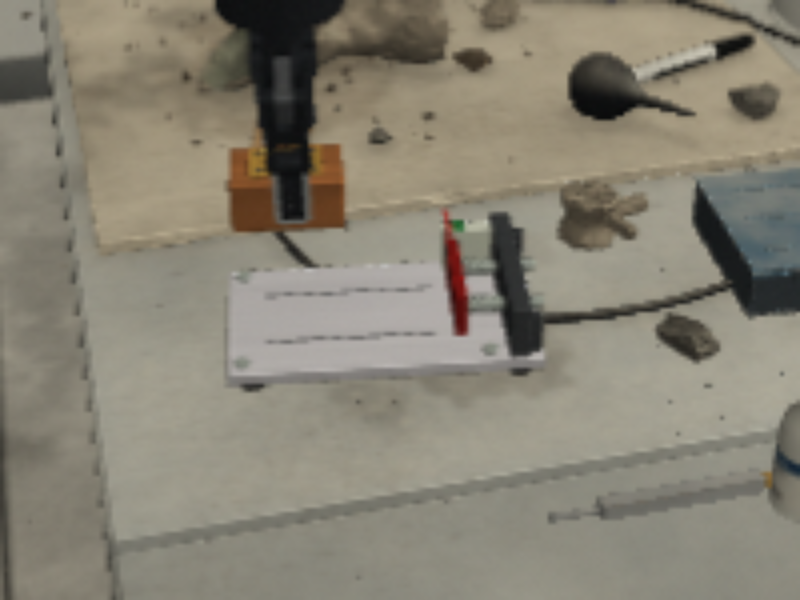

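```bash
cat > lane.py <<'E'
from h import *
def lane(c,s,L,Rr,holes,ztop,P=None,zp=.048):
    Q=quat(s["tcp_rot"]); t=lambda q:Q.inv().apply(q-s["ee_pos"])
    l=t(unproj(c,L,.018)); r=t(unproj(c,Rr,.018)); h=t(unproj(c,holes,ztop))
    for n,v in(("L",l),("R",r)):
        d=v[0]-v[1]; print(n,v.round(4).tolist(),"ang deg",np.degrees(np.arctan2(d[1],-d[2])))
    m=np.array([(l[0]+r[0])/2,(l[1]+r[1])/2]); print("lane mid",m.round(4).tolist())
    print("holes mean",h.mean(0),"ang",[np.degrees(np.arctan2(*(h[a]-h[b])[[1,2]]*[1,-1])) for a,b in((0,3),(1,2))])
    if P is not None: print("plate",t(unproj(c,P,zp)).round(4).tolist())
E
python3 - <<'E'
from lane import *
c,s=pickle.load(open("w9.pkl","rb"))
im=c["pixels"]; cv2.imwrite("pics/w9a.png",cv2.resize(im[0:215,200:420],None,fx=3.6,fy=2.7,interpolation=cv2.INTER_CUBIC))
lane(c,s,[(278,84),(281.5,203)],[(359,84),(357,203)],[(294,276),(352,276),(350,346),(296,346)],s["ee_pos"][2]-.0788+.034,[(254,66),(381,66)],.018)
E
```

```text
L [[0.1598, -0.0307, -0.086], [0.1598, -0.0313, -0.0052]] ang deg 0.4516154918265095
R [[0.1599, 0.0219, -0.086], [0.1598, 0.023, -0.0052]] ang deg -0.798037623317861
lane mid [[0.1599, -0.0044, -0.086], [0.1598, -0.0042, -0.0052]]
holes mean [ 0.04479753 -0.00160461  0.00555271] ang [np.float64(0.060676410101384436), np.float64(-0.09331110354916075)]
plate [[0.1598, -0.0456, -0.0969], [0.1599, 0.0356, -0.0969]]
```

View pics/w9a.png

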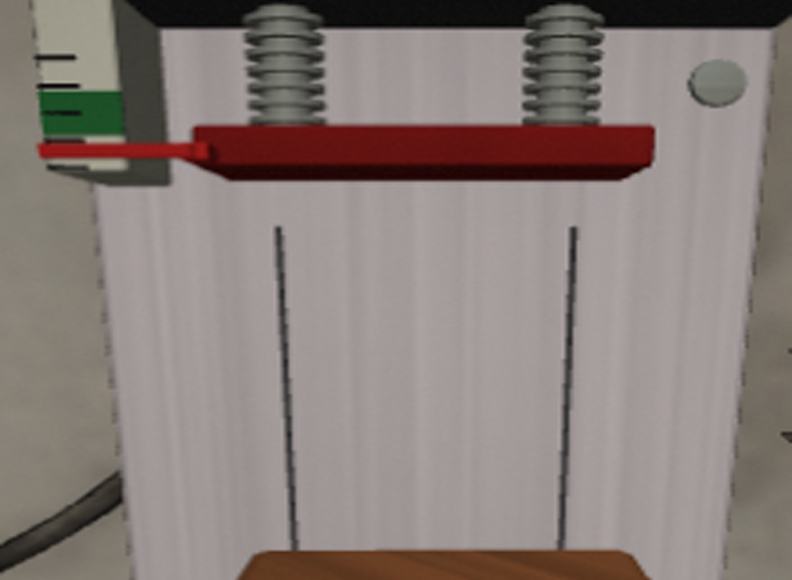

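{"op": "send_rows", "data": {
  "delta_pos": [
    [0.1,-0.02,-0.1],
    [0.25,-0.02,-0.2],
    [0.4,-0.02,-0.25],
    [0.55,-0.02,-0.25],
    [0.55,-0.02,-0.25]
  ],
  "delta_rot": [
    [0,0,0],
    [0,0,0],
    [0,0,0],
    [0,0,0],
    [0,0,0]
  ],
  "gripper": [20,20,20,20,20]
}}

```text
time: 12.68
ee_pos: [0.5506, 0.1104, 0.1088]
tcp_rot: [0.056, -0.703, 0.057, 0.707]
ft_force: [-1.3, 0.2, -2.0]
width: 0.049
```

{"op": "send_rows", "data": {
  "delta_pos": [
    [0,0,0],
    [0,0,0]
  ],
  "delta_rot": [
    [0,0,0],
    [0,0,0]
  ],
  "gripper": [20,20]
}}

```text
time: 12.85
ee_pos: [0.5522, 0.1111, 0.1124]
tcp_rot: [-0.056, 0.705, -0.056, -0.705]
ft_force: [1.2, 0.3, -1.6]
width: 0.0493
```

```bash
python3 - <<'E'
from station import *
from h import *
c=camera("wrist");s=state();cv2.imwrite("pics/w10.png",c["pixels"]);pickle.dump((c,s),open("w10.pkl","wb"))
print(s["ee_pos"],s["ft_force"],s["moment"])
c=camera("scene");cv2.imwrite("pics/c10.png",cv2.resize(c["pixels"][150:300,180:380],None,fx=4,fy=4))
E
```

```text
[0.55258785 0.11120015 0.11286156] [ 0.18274896  0.18221482 -1.71071363] [ 0.0135828  -0.06460566 -0.01569151]
```

View pics/w10.png

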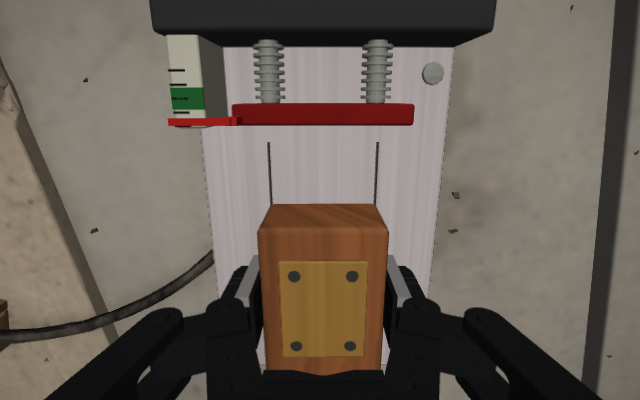

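View pics/c10.png

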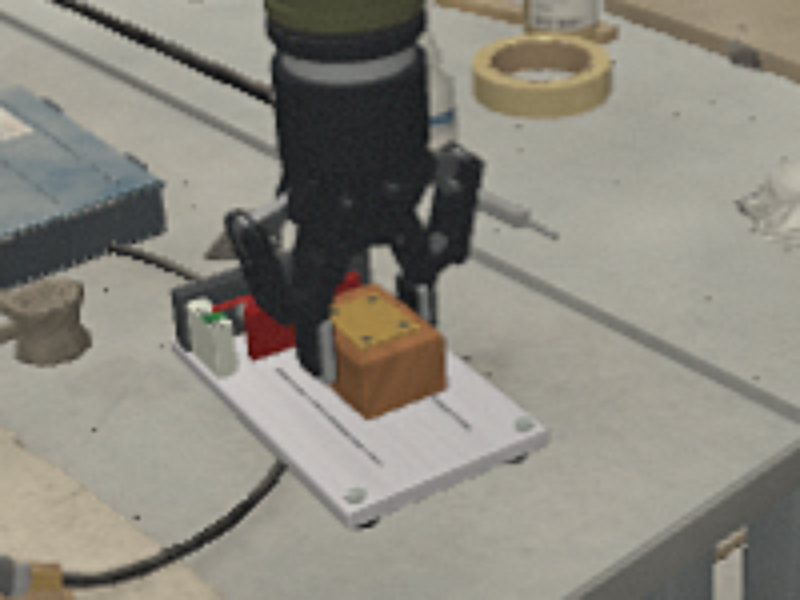

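```bash
python3 - <<'E'
from lane import *
c,s=pickle.load(open("w10.pkl","rb"))
lane(c,s,[(268.5,142),(271.3,203)],[(377,142),(375.6,203)],[(294,276),(352,276),(350,346),(296,346)],s["ee_pos"][2]-.0788+.034,[(235,124.5),(412,124.5)],.020)
goal(s,[0,0,.0968])
E
```

```text
L [[0.095, -0.0278, -0.056], [0.0949, -0.0279, -0.0248]] ang deg 0.1346679983199132
R [[0.0949, 0.0251, -0.0559], [0.0949, 0.0259, -0.0248]] ang deg -1.3721895082360942
lane mid [[0.0949, -0.0013, -0.0559], [0.0949, -0.001, -0.0248]]
holes mean [ 0.04479253 -0.00131485  0.00562378] ang [np.float64(0.11077461155538501), np.float64(-0.04571811379649255)]
plate [[0.093, -0.043, -0.0645], [0.0929, 0.0411, -0.0644]]
dpos [0.1269 1.6433 4.4006] drot [0. 0. 0.] t 12.9
```

{"op": "send_rows", "data": {
  "delta_pos": [
    [0.04,0,0],
    [0.08,0,0],
    [0.1,0,0],
    [0.11,0,0],
    [0.12,0,0]
  ],
  "delta_rot": [
    [0,0,0],
    [0,0,0],
    [0,0,0],
    [0,0,0],
    [0,0,0]
  ],
  "gripper": [20,20,20,20,20]
}}

```text
time: 13.37
ee_pos: [0.5518, 0.1113, 0.0973]
tcp_rot: [0.056, -0.705, 0.056, 0.705]
ft_force: [-0.1, -0.6, -3.4]
width: 0.0491
```

{"op": "send_rows", "data": {
  "delta_pos": [
    [0.005,0,0],
    [0.01,0,0],
    [0.01,0,0]
  ],
  "delta_rot": [
    [0,0,0],
    [0,0,0],
    [0,0,0]
  ],
  "gripper": [20,20,20]
}}

```text
time: 13.62
ee_pos: [0.5518, 0.1113, 0.0968]
tcp_rot: [0.056, -0.705, 0.056, 0.705]
ft_force: [-2.1, -0.4, 3.6]
width: 0.049
```

{"op": "send_rows", "data": {
  "delta_pos": [
    [0,0,-0.05],
    [0,0,-0.1],
    [0,0,-0.15],
    [0,0,-0.2],
    [0,0,-0.25]
  ],
  "delta_rot": [
    [0,0,0],
    [0,0,0],
    [0,0,0],
    [0,0,0],
    [0,0,0]
  ],
  "gripper": [20,20,20,20,20]
}}

```text
time: 14.03
ee_pos: [0.5807, 0.1067, 0.0969]
tcp_rot: [0.056, -0.704, 0.056, 0.706]
ft_force: [-4.7, 1.7, 6.9]
width: 0.0487
```

{"op": "send_rows", "data": {
  "delta_pos": [
    [0,0,0],
    [0,0,0]
  ],
  "delta_rot": [
    [0,0,0],
    [0,0,0]
  ],
  "gripper": [20,20]
}}

```text
time: 14.2
ee_pos: [0.5828, 0.1066, 0.0968]
tcp_rot: [-0.056, 0.706, -0.056, -0.704]
ft_force: [1.0, 0.8, 1.9]
width: 0.0489
```

```bash
python3 - <<'E'
from station import *
from h import *
c=camera("wrist");s=state();cv2.imwrite("pics/w11.png",c["pixels"]);pickle.dump((c,s),open("w11.pkl","wb"))
print(s["ee_pos"],s["ft_force"],s["moment"],quat(s["tcp_rot"]).as_matrix()[:,0:2].T)
E
```

```text
[0.58281659 0.10662078 0.09684218] [ 0.85465057 -0.62269962  1.96475997] [-0.08348323 -0.12726869  0.02443751] [[ 2.71816724e-03  1.31287865e-04 -9.99996297e-01]
 [-1.57944238e-01 -9.87447875e-01 -5.58960848e-04]]
```

View pics/w11.png

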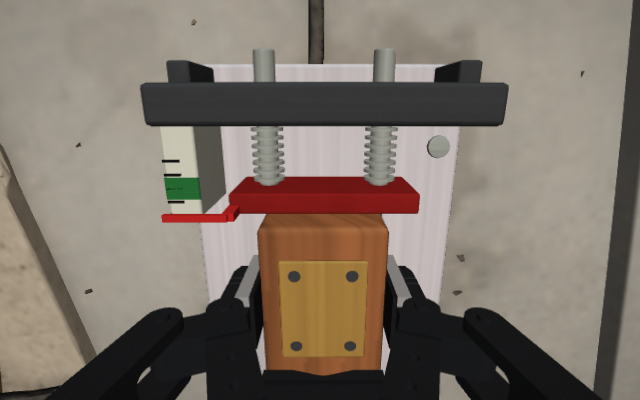

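{"op": "send_rows", "data": {
  "delta_pos": [
    [0,0,-0.015],
    [0,0,-0.03],
    [0,0,-0.045],
    [0,0,-0.06],
    [0,0,-0.06]
  ],
  "delta_rot": [
    [0,0,0],
    [0,0,0],
    [0,0,0],
    [0,0,0],
    [0,0,0]
  ],
  "gripper": [20,20,20,20,20]
}}

```text
time: 14.67
ee_pos: [0.5851, 0.106, 0.0969]
tcp_rot: [0.056, -0.702, 0.056, 0.707]
ft_force: [-9.3, 2.9, 13.7]
width: 0.0487
```

```bash
python3 - <<'E'
from station import *
from h import *
c=camera("wrist");s=state();cv2.imwrite("pics/w12.png",c["pixels"])
print(s["ee_pos"],s["ft_force"],s["moment"])
E
```

```text
[0.58505795 0.10606313 0.0969157 ] [-8.27059284  2.36231145 13.32852221] [0.28457868 1.19074411 0.01991252]
```

View pics/w12.png

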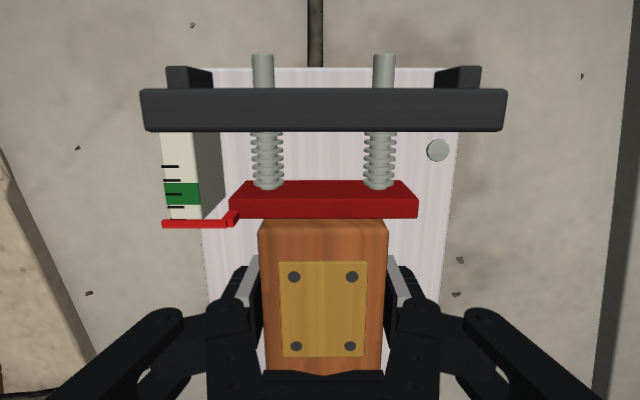

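{"op": "send_rows", "data": {
  "delta_pos": [
    [-0.005,0,0],
    [-0.01,0,0],
    [-0.01,0,0]
  ],
  "delta_rot": [
    [0,0,0],
    [0,0,0],
    [0,0,0]
  ],
  "gripper": [20,20,20]
}}

```text
time: 14.97
ee_pos: [0.5884, 0.1054, 0.0971]
tcp_rot: [0.056, -0.705, 0.056, 0.705]
ft_force: [-1.5, 0.6, -1.3]
width: 0.049
```

```bash
python3 - <<'E'
from station import *
from h import *
s=state()
print(s["ee_pos"],s["ft_force"],s["moment"],quat(s["tcp_rot"]).as_matrix()[:,0])
E
```

```text
[0.58835867 0.10542772 0.09713279] [-1.52037142  0.56458943 -1.34813828] [-0.00346034  0.11579689  0.01854645] [-7.93338382e-04 -9.77658413e-05 -9.99999681e-01]
```

{"op": "send_rows", "data": {
  "delta_pos": [
    [0,0,-0.01],
    [0,0,-0.02],
    [0,0,-0.03],
    [0,0,-0.04],
    [0,0,-0.05]
  ],
  "delta_rot": [
    [0,0,0],
    [0,0,0],
    [0,0,0],
    [0,0,0],
    [0,0,0]
  ],
  "gripper": [20,20,20,20,20]
}}

```text
time: 15.38
ee_pos: [0.5933, 0.1046, 0.097]
tcp_rot: [0.056, -0.704, 0.056, 0.706]
ft_force: [-4.9, 1.9, 1.0]
width: 0.0485
```

{"op": "send_rows", "data": {
  "delta_pos": [
    [0,0,0],
    [0,0,0]
  ],
  "delta_rot": [
    [0,0,0],
    [0,0,0]
  ],
  "gripper": [20,20]
}}

```text
time: 15.55
ee_pos: [0.5933, 0.1045, 0.097]
tcp_rot: [0.056, -0.704, 0.056, 0.706]
ft_force: [-5.7, 1.5, -1.4]
width: 0.0489
```

```bash
python3 - <<'E'
from station import *
from h import *
c=camera("wrist");s=state();cv2.imwrite("pics/w13.png",c["pixels"])
print(s["ee_pos"],s["ft_force"],s["moment"],quat(s["tcp_rot"]).as_matrix()[:,0])
E
```

```text
[0.59325074 0.10454191 0.09694195] [-4.68864738  1.93125044  0.12136391] [ 0.23478711  0.75006201 -0.02449618] [-3.53563764e-03  8.51438799e-05 -9.99993746e-01]
```

View pics/w13.png

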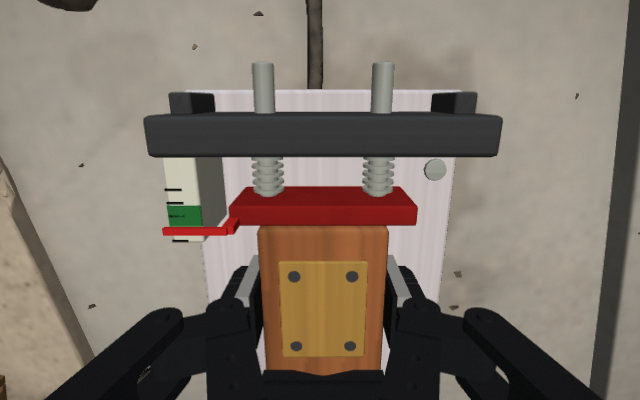

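{"op": "send_rows", "data": {
  "delta_pos": [
    [0,0,-0.01],
    [0,0,-0.02],
    [0,0,-0.03],
    [0,0,-0.04],
    [0,0,-0.05]
  ],
  "delta_rot": [
    [0,0,0],
    [0,0,0],
    [0,0,0],
    [0,0,0],
    [0,0,0]
  ],
  "gripper": [20,20,20,20,20]
}}

```text
time: 16.02
ee_pos: [0.5972, 0.1039, 0.097]
tcp_rot: [0.056, -0.702, 0.056, 0.708]
ft_force: [-10.8, 3.3, 4.3]
width: 0.0487
```

{"op": "send_rows", "data": {
  "delta_pos": [
    [0,0,0],
    [0,0,0]
  ],
  "delta_rot": [
    [0,0,0],
    [0,0,0]
  ],
  "gripper": [20,20]
}}

```text
time: 16.18
ee_pos: [0.5973, 0.1039, 0.097]
tcp_rot: [0.056, -0.702, 0.056, 0.707]
ft_force: [-9.7, 2.1, 4.1]
width: 0.0491
```

```bash
python3 - <<'E'
from station import *
from h import *
c=camera("wrist");s=state();cv2.imwrite("pics/w14.png",cv2.resize(c["pixels"][80:380,140:460],None,fx=2,fy=2,interpolation=cv2.INTER_CUBIC))
print(s["ee_pos"],s["ft_force"],s["moment"],quat(s["tcp_rot"]).as_matrix()[:,0:2].T)
E
```

```text
[0.5973531  0.10392503 0.09698565] [-9.71980998  1.98926211  4.08961537] [ 0.31709984  1.20056318 -0.02293709] [[-7.05272431e-03  4.38878181e-04 -9.99975033e-01]
 [-1.58241237e-01 -9.87400245e-01  6.82700443e-04]]
```

View pics/w14.png

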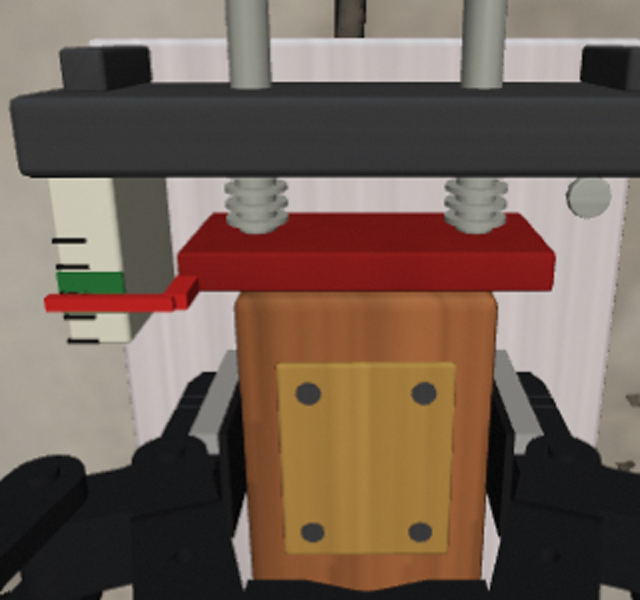

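{"op": "send_rows", "data": {
  "delta_pos": [
    [-0.002,0,-0.005],
    [-0.003,0,-0.01],
    [-0.003,0,-0.015],
    [-0.003,0,-0.02],
    [-0.003,0,-0.02]
  ],
  "delta_rot": [
    [0,0.002,0],
    [0,0.004,0],
    [0,0.006,0],
    [0,0.006,0],
    [0,0.006,0]
  ],
  "gripper": [20,20,20,20,20]
}}

```text
time: 16.65
ee_pos: [0.5983, 0.1038, 0.0968]
tcp_rot: [0.056, -0.705, 0.056, 0.705]
ft_force: [-10.8, 3.9, 3.9]
width: 0.0491
```

{"op": "send_rows", "data": {
  "delta_pos": [
    [0,0,0],
    [0,0,0]
  ],
  "delta_rot": [
    [0,0,0],
    [0,0,0]
  ],
  "gripper": [20,20]
}}

```text
time: 16.82
ee_pos: [0.5983, 0.1038, 0.0968]
tcp_rot: [0.056, -0.705, 0.056, 0.705]
ft_force: [-11.3, 4.0, 3.1]
width: 0.0489
```

```bash
python3 - <<'E'
from station import *
from h import *
c=camera("wrist");s=state();cv2.imwrite("pics/w15.png",cv2.resize(c["pixels"][80:380,140:460],None,fx=2,fy=2,interpolation=cv2.INTER_CUBIC))
print(s["ee_pos"],s["ft_force"],s["moment"],quat(s["tcp_rot"]).as_matrix()[:,0:2].T)
pickle.dump((c,s),open("w15.pkl","wb"))
c=camera("scene");cv2.imwrite("pics/c15.png",cv2.resize(c["pixels"][190:280,205:325],None,fx=6,fy=6,interpolation=cv2.INTER_CUBIC))
E
```

```text
[0.59827861 0.10378572 0.09682756] [-10.31204307   3.81008355   3.60802566] [ 0.54211936  1.62129649 -0.06487155] [[-8.81567410e-04 -7.75860058e-04 -9.99999310e-01]
 [-1.58379779e-01 -9.87377853e-01  9.05690115e-04]]
```

View pics/w15.png

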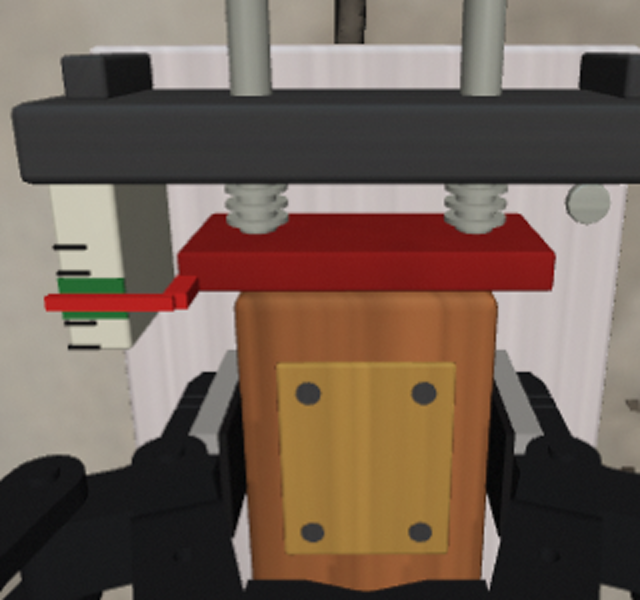

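View pics/c15.png

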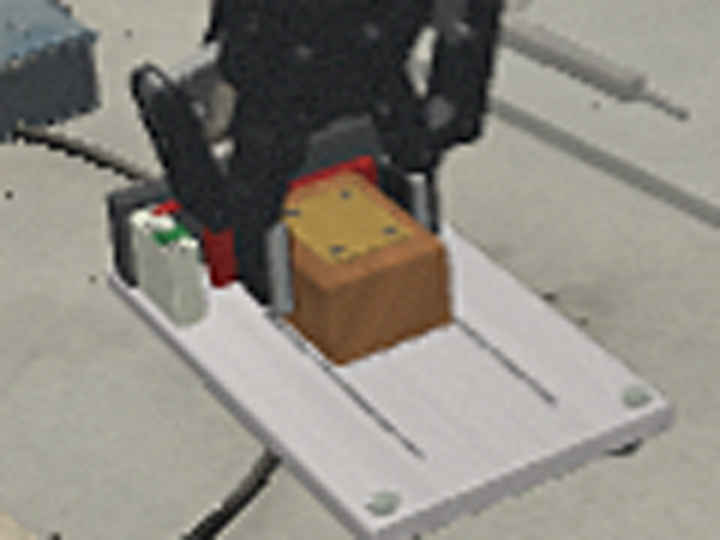

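```bash
python3 - <<'E'
from h import *
u=np.array([np.cos(np.radians(-9)),np.sin(np.radians(-9)),0])
for n,px in(("w10",[(323,124.5)]),("w11",[(324,212.8)]),("w15",[(323,225.2)])):
    c,s=pickle.load(open(n+".pkl","rb")); q=unproj(c,px,.050)[0]; print(n,(q-[.5743,.1075,0])@u, (s["ee_pos"]-[.5743,.1075,0])@u)
E
```

```text
w10 0.044519148548081824 -0.022023664569384066
w11 0.044656455805127705 0.008549276696111312
w15 0.05536202832537212 0.024264430057703068
```

{"op": "send_rows", "data": {
  "delta_pos": [
    [0,0,0],
    [0,0,0],
    [0,0,0],
    [0,0,0],
    [0,0,0]
  ],
  "delta_rot": [
    [0,0,0],
    [0,0,0],
    [0,0,0],
    [0,0,0],
    [0,0,0]
  ],
  "gripper": [20,20,20,20,20]
}}

```text
time: 17.33
ee_pos: [0.5983, 0.1038, 0.0968]
tcp_rot: [0.056, -0.705, 0.056, 0.705]
ft_force: [-10.8, 4.1, 3.2]
width: 0.0492
```

{"op": "send_rows", "data": {
  "delta_pos": [
    [0,0,0],
    [0,0,0],
    [0,0,0],
    [0,0,0],
    [0,0,0]
  ],
  "delta_rot": [
    [0,0,0],
    [0,0,0],
    [0,0,0],
    [0,0,0],
    [0,0,0]
  ],
  "gripper": [20,20,20,20,20]
}}

```text
time: 17.75
ee_pos: [0.5983, 0.1038, 0.0968]
tcp_rot: [0.056, -0.705, 0.056, 0.705]
ft_force: [-10.8, 4.3, 3.8]
width: 0.049
```

```bash
python3 - <<'E'
from station import *
from h import *
c=camera("side");s=state();cv2.imwrite("pics/s16.png",cv2.resize(c["pixels"][110:350,230:480],None,fx=2.5,fy=2.5,interpolation=cv2.INTER_CUBIC))
for q in ["glue","vertebra","fragment"]: print(q,place_of("side",q)[:1])
c=camera("wrist");cv2.imwrite("pics/w16.png",c["pixels"])
print(s["ee_pos"],s["ft_force"])
E
```

```text
glue [{'centre': [0.77, -0.1189, 0.0065], 'conf': 0.85}]
vertebra [{'centre': [0.7538, 0.1914, -0.0007], 'conf': 0.73}]
fragment [{'centre': [0.7627, 0.0423, 0.0001], 'conf': 0.53}]
[0.59828299 0.10377654 0.0968431 ] [-11.69051853   3.87595426   3.79594697]
```

View pics/s16.png

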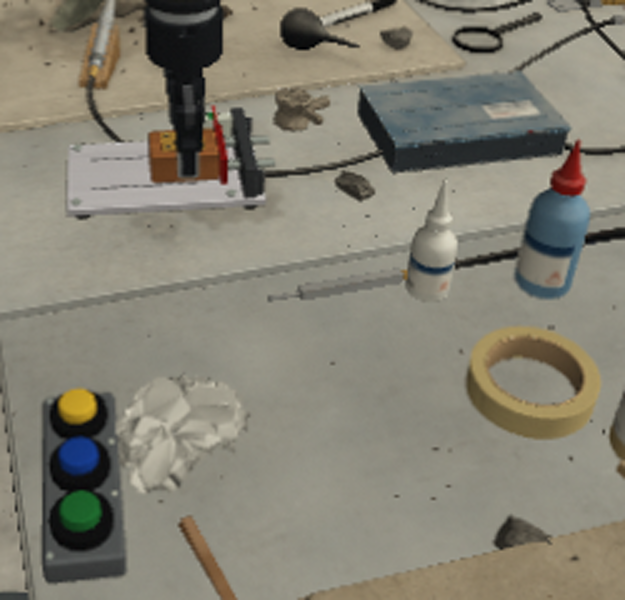

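View pics/w16.png

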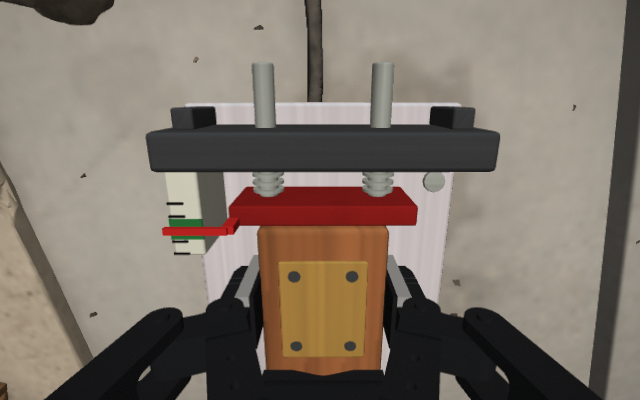

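```bash
python3 - <<'E'
from station import *
print(finish_job())
E
```

```text
the job is handed in; nothing more can be done
None
```

The job is handed in at about 18 s, with the arm still gripping the plinth and holding it pressed against the stop plate.

- **Keys:** I pressed green, yellow and blue in that order. Each went fully down (22–26 N at the bottom, TCP at 0.1143 m each time) and was let up before the next. Nothing touched the stop plate during this.
- **Plinth:** It lies on the bed, centred in the lane to about 0.5 mm in the wrist picture, with its short end square to the plate.
- **Press:** I pushed the plate back in small steps and never came near its end stop. Two readings of the travel differ slightly: the pointer against the scale gives about 9–10 mm, and the plate-edge measurement gives about 10.8 mm. Both are inside the green band.
- **Force:** The wrist reads about 11 N along the press direction, which includes some bed friction. There is also about 2 N sideways, probably friction too. Pose and force held steady for about 1 s before I handed in.
- **While sliding:** At one point the plinth pressed on the bed with about 15 N and stuck, so I eased the height before it reached the plate. I then took out a 0.4° forward tilt of the tool.
- **Other items:** The glue bottle, fragment and vertebra are where they were, within the networks' accuracy of about 4 mm.

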